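# Pack the pond-sampling case under and on its cantilever tray

## Task

Pack the pond-sampling case. Swing its clear tray up and back on its arms until it rests open, then pack the three bays underneath: stand the sample jar upright in the middle bay, lay the clear slide box flat on the foam in the bay to its left, and stand the vial upright in the bay to its right. Then swing the tray gently back down without letting it drop, and lay the forceps lengthwise in its front lane, next to the grip bar, and the marker lengthwise in the lane behind; tip over no glass and leave the beaker where it stands.

Things in the scene. Friction and masses are not known exactly. Their poses are not given: they have to be found in the camera images.
- case: grey steel case, 140 mm deep (x), 216 mm wide (y), rim 64 mm high; does not move; covered by its clear tray while that is down. Origin: centre of its underside; x from its front (two catches, blank card) to its back, y to the left seen from the front, z up. Two dividers, 40 mm high, run front to back and make three bays (see middle_bay)
- tray_arm (a joint): angle q of the tray's arms: 0 tray down, 2.22 up and back at its stop. Parallel arms 95 mm long keep the tray level: from its closed place every point of it, grip bar included, moves 95 mm*(cos 0.314 - cos(0.314+q)) along case +x and 95 mm*(sin(0.314+q) - sin 0.314) up. Past q = 1.26 its weight carries it open, before that it falls shut; about 5 N lifts it
- tray_grip (a point): middle of the dark steel grip bar (11 mm thick, 90 mm along case y) 22 mm above and 10 mm before the front wall of the clear tray; tray down: x -80, y 0, z 110 mm in the case's frame. The tray's floor is then at z = 67, its walls rise to 88; a rib 5 mm high along y at x = 0 parts it into a front lane (x -67 to -2) and a back lane (x +2 to +67), 210 mm long in y
- jar_mid (a point): clear round sample jar with ribbed white lid, 54 mm in diameter over the lid (body 52 mm), 57 mm high, standing upright; the point is its centre, half-way up; z up along its axis. About 0.14 kg
- slide_box_mid (a point): small flat clear plastic slide box with closed lid (it stays shut), 36 mm (own x; 32 mm over the walls) by 78 mm (own y) and 23 mm high, lying flat; the point is its centre, half-way up
- vial_mid (a point): small glass vial with white cap, 19 mm in diameter, 54 mm high, standing upright; the point is its centre, half-way up; z up along its axis
- forceps_mid (a point): steel forceps lying flat, 132 mm long (own x), 14 mm wide (own y), 9 mm high; the point is half-way along and half-way up
- marker_mid (a point): white marker pen with black cap, 135 mm long (own y), 17 mm wide (own x), 16 mm high, lying flat; the point is half-way along and half-way up
- beaker: glass beaker of pond water, 94 mm in diameter, 112 mm high, a bystander; origin at the centre of its underside
- middle_bay (a point): centre of the middle bay's floor: x = 0, y = -20, z = 3 mm in the case's frame, same axes. The bays, in the case's frame, are 134 mm long in x; middle: y -53 to +13 mm, floor at z = 3; left: y +16 to +105 mm, its floor a grey foam pad with its top at z = 17; right: y -105 to -56 mm, floor at z = 3. All are seen through the clear tray
There are look-alikes about, which are no part of the job. There is more than one size of the part that bears jar_mid; the job needs the middle-sized.

How it is judged:
By the outcome, as a careful person would: the job done as asked, in the order asked, and still so for the second after the job is handed in, with the robot touching nothing.
It also fails if it takes over 136 s, if anything falls off the work surface, if the arm or the gripper's body presses on something with over 40 N, if the wrist force passes 120 N, or if a joint passes its speed limit or range.

## Robot

A 7-joint arm with a two-finger parallel gripper is mounted at the origin on a cart in front of the work surface, level with it; the furniture and walls round the work are solid. World frame = base frame: x ahead of the robot, y to its left, z up, the work surface at z = 0. Lengths are in m, angles in degrees, forces in N, time in s.
With the tool pointing down it reaches from about 0.4 to 0.85 m from the base axis. Payload 4.5 kg.
Tool frame: the origin (TCP) lies between the finger pads; the fingertips stand robot.finger_overhang ahead of it and the grasp point (between the pads) is the TCP (robot.finger_overhang is the distance from the TCP to the fingertips, in m); z points along the fingers, y is the line along which they close (so a half turn about z gives the same grasp; the last joint's range is limited). The gripper opens to 88 mm and grips with 3 to 60 N. Pads are 18 mm wide; open, the fingers measure 123 mm over their backs; the gripper's body (75 mm by 187 mm) begins 45 mm behind the grasp point.
Start: joints at [76.478, 39.483, -11.15, 89.685, 9.013, 51.709, -12.324], TCP at [0.167, -0.602, 0.258] pointing down, gripper open.
Joint ranges: [-172.22, 172.22], [-26.19, 119.32], [-84.43, 86.54], [7.71, 146.69], [-57.33, 237.33], [2.42, 119.75], [-152.13, 152.13]. Speed limits (degrees/s): [147.25, 147.25, 180, 180, 180, 180, 180].

## Interface

Orientations are given as [roll, pitch, yaw] about the fixed x, y, z axes, in that order (R = Rz(yaw) Ry(pitch) Rx(roll)).
In Python, from plant import robot, cams, job gives the robot as it stands.
- The arm moves only by the tool send_rows, never from a script. Its argument "rows" is a list of rows, each a list of 7 numbers: the opening, from 0 (shut) to 1 (fully open), then the shift along the world's x, y, z scaled (see below), then the turn, a rotation vector about the world's x, y, z scaled (see below). In form: [[gripper, x, y, z, wx, wy, wz], ...]. A call has 1 to 5 rows; each row is the pose to reach, as a shift and turn from the pose commanded when the call began, turning the shorter way round; what a row does not reach only later rows make up. The controller multiplies each number of a shift by 400 mm and each number of a turn by pi rad. A row lasts 1/8 s, in which the tool goes at most 62.5 mm and 10.7 degrees, less where a joint would pass 70% of its speed; a pose out of reach is approached as far as the arm can. A call with a number of a shift or a turn outside -1 to 1 is refused whole. A call with a gripper value outside its range is refused whole. The fingers move at their own pace and stop on an object; the grip force is fixed at half the most. Time passes only in rows, so rows that repeat a pose let the fingers close. It gives the time, the measured TCP pose, the force, the opening and the grip force at its end, in the units of the state.
- robot.observe(): the state, without advancing time (a new reading comes with each control period).
- cams.capture(name): name is "scene" or "top"; returns a dict with "frame" (400x640x3 uint8, blue, green, red), "K" (3x3 intrinsics, pixels), "rvec" (rotation vector, rad) and "tvec" (3), from world to camera coordinates, as OpenCV has them. Camera axes: x right, y down, z forward; pixel columns grow to the right and rows downward; lengths in m; the calibration is good to about 2 mm. A picture is of the moment at which its call begins. There is no depth.
- job.finish_job(): hands the job in; it is judged then, once.
The state is a dict: "t": time; "qpos": joint angles; "qvel": joint speeds; "joint_efforts": joint torques, N m; "tool_pos": TCP position; "eef_rot": TCP orientation; "contact_force": force on the tool from outside, world axes, zero at the start; "torque": the same for the moment, N m; "finger_gap": finger opening in m; "grip_force": force on a finger pad.
Only numpy, scipy, OpenCV 4.12 (cv2) and the standard library are available. Lean on these libraries where they do the work, as an engineer would, in place of code of your own. Each camera call takes 0.05 s, during which the arm holds its last target. There are 200 camera calls.

## Working session

There is one attempt and no reset: what is moved stays moved. The work goes in short steps, Python scripts to look and compute and a tool call to move; the robot and the scene stay as the last step left them, time stands still between calls to the robot, and variables do not carry over. Pictures are saved under pics/ and viewed, at most 14 in all, crops included, and the job is handed in when it is done.

Besides the shell and the picture viewer there is one more tool, called after "Emit:" as name(argument=value, ...), one argument or row to a line, values as JSON. send_rows: Moves the arm, as the interface text tells. Shifts and turns lie within -1 to 1; 1 stands for 400 mm of shift or pi rad of turn. Its arguments: {"type":"object","properties":{"rows":{"type":"array"}},"required":["rows"]}

```bash
mkdir -p pics; ls
python3 - <<'E'
from plant import robot,cams,job
import cv2
print(robot.observe(), robot.finger_overhang)
for n in("scene","top"):
    c=cams.capture(n); cv2.imwrite(f"pics/{n}0.png",c["frame"]); print(n,c["K"],c["rvec"],c["tvec"])
E
```

```text
pics
{'t': 0.0, 'qpos': array([ 76.47720006,  39.5319631 , -11.14595837,  89.74529052,
         9.0146224 ,  51.71066624, -12.32346584]), 'qvel': array([-0.02853505,  0.02123103,  0.01801121, -0.03976733,  0.09105151,
        0.08826354,  0.03045858]), 'joint_efforts': array([ 8.35321534e-04, -5.27569664e+01, -1.26691081e+00, -1.53428721e+01,
       -5.26746805e-02,  6.37643418e-03,  2.23816160e-04]), 'tool_pos': array([ 0.16639034, -0.60181503,  0.25692187]), 'eef_rot': array([-1.79894635e+02,  8.84268717e-03,  1.54672547e+01]), 'contact_force': array([ 0.14852625, -0.31169759,  0.09567659]), 'torque': array([ 0.05402804, -0.01412223,  0.0397045 ]), 'grip_force': 0.0, 'finger_gap': 0.08793650466753535} 0.019
scene [[373.9793056    0.         317.70502326]
 [  0.         373.9793056  197.01525579]
 [  0.           0.           1.        ]] [ 1.15457532 -2.09140554  1.1442849 ] [0.3340794  0.33766734 0.71544695]
top [[421.04296948   0.         315.76534504]
 [  0.         421.04296948 194.21868364]
 [  0.           0.           1.        ]] [ 2.13257611 -2.12482864  0.20152844] [0.02938388 0.57624576 1.18252769]
```

Run:
```python
import cv2
for n in("scene","top"):
    cv2.imwrite(f"pics/{n}0b.png",cv2.resize(cv2.imread(f"pics/{n}0.png"),(800,500),interpolation=cv2.INTER_CUBIC))
```

```text
(no output)
```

View pics/scene0b.png

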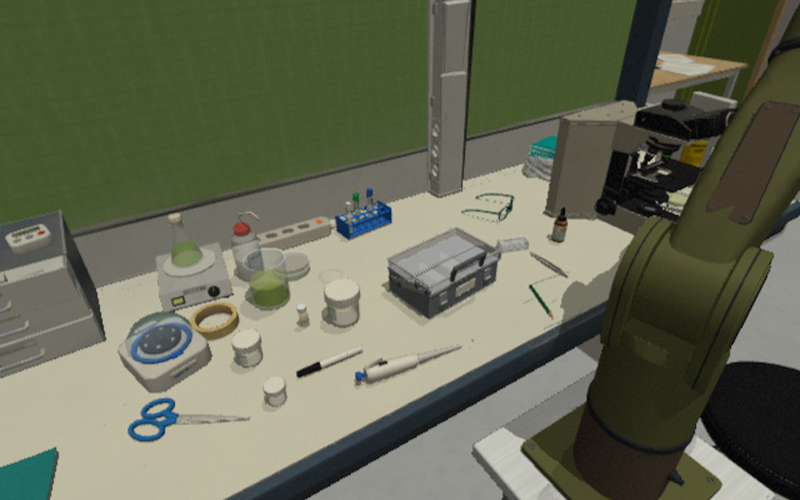

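View pics/top0b.png

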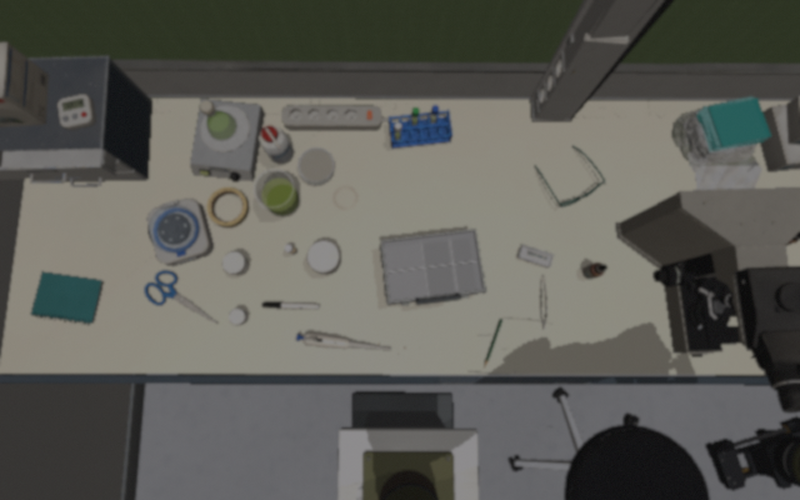

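The scene shows the case in the middle, with jars, vial and marker to its left and slide box and forceps to its right. In the top view (800 px) the jars are at (323,256), (234,262) and (236,315), the vial at (290,249), the marker at (290,305), the slide box at (535,256), the forceps at (543,301) and the grip bar at (437,298).

```bash
cat > h.py <<'E'
import cv2, numpy as np
def cast(c,uv,z):
    R=cv2.Rodrigues(c["rvec"])[0]; t=np.ravel(c["tvec"]); o=-R.T@t
    uv=np.atleast_2d(np.asarray(uv,float))
    d=np.c_[uv,np.ones(len(uv))]@np.linalg.inv(c["K"]).T@R
    return o+d*((z-o[2])/d[:,2])[:,None]
def proj(c,p): return cv2.projectPoints(np.atleast_2d(np.asarray(p,float)),c["rvec"],c["tvec"],c["K"],None)[0][:,0]
def crop(f,x0,y0,x1,y1,s,name): cv2.imwrite("pics/"+name,cv2.resize(f[y0:y1,x0:x1],None,fx=s,fy=s,interpolation=cv2.INTER_CUBIC))
E
python3 - <<'E'
from h import *
f=cv2.imread("pics/top0.png")
f=cv2.convertScaleAbs(f,alpha=1.5)
crop(f,175,175,455,290,2.85,"topc.png")
g=cv2.imread("pics/scene0.png")
crop(g,170,170,470,340,2.66,"scc.png")
E
```

```text
(no output)
```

View pics/topc.png

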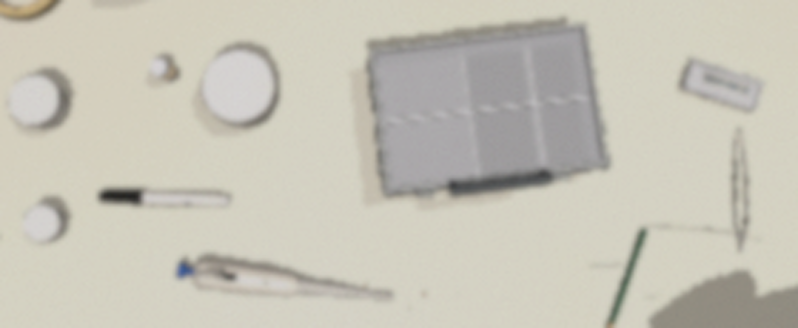

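View pics/scc.png

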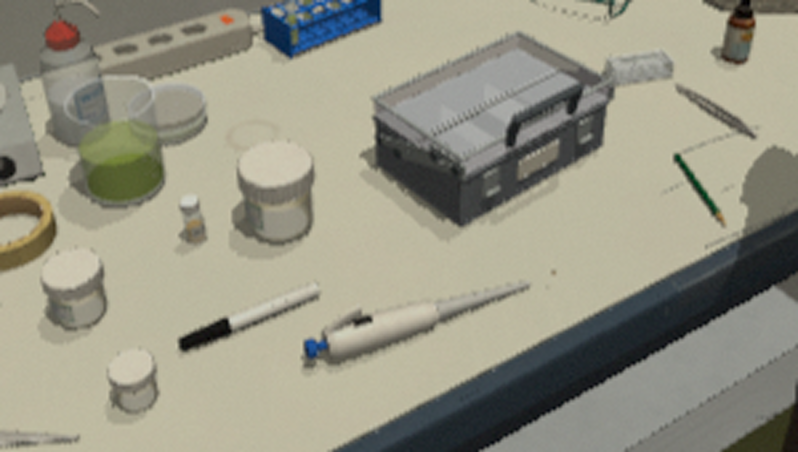

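Crop: jar lids at (240,84), (38,99) and (44,221), vial (162,68), marker (165,198), grip bar (500,182), tray corners (370,45), (585,27), (606,165) and (384,192), slide box (721,85), forceps (739,190).

Run:
```python
from h import *
from plant import cams
c=cams.capture("top"); f=c["frame"]
def P(x,y): return np.array([x/2.85+175,y/2.85+175])
hsv=cv2.cvtColor(f,cv2.COLOR_BGR2HSV)
bg=cv2.medianBlur(f,61).astype(int)
tab=np.median(f[190:280,200:450].reshape(-1,3),axis=0)
S,V=hsv[...,1],hsv[...,2]
print("table",tab, hsv[265,400])
def blob(name,mask,x,y,r,z,pr=True):
    p=P(x,y); m=np.zeros(mask.shape,np.uint8); x0,x1,y0,y1=int(p[0]-r),int(p[0]+r),int(p[1]-r),int(p[1]+r)
    m[y0:y1,x0:x1]=mask[y0:y1,x0:x1]
    n,l,s,ce=cv2.connectedComponentsWithStats(m); i=1+np.argmax(s[1:,4])
    yx=np.argwhere(l==i)[:,::-1].astype(float)
    w=cast(c,yx,z)[:,:2]
    rc=cv2.minAreaRect((w*1000).astype(np.float32))
    u,sv,vt=np.linalg.svd(w-w.mean(0),full_matrices=False)
    print(name,s[i,4],"mean",(w.mean(0)*1000).round(1),"rect",np.round(rc[0],1),np.round(rc[1],1),"axis",np.degrees(np.arctan2(vt[0,1],vt[0,0])).round(1)); return w
lid=((S<22)&(V>115)).astype(np.uint8)
for n,x,y,z in(("big",240,84,.07),("m",38,99,.057),("s",44,221,.045)): blob(n,lid,x,y,18,z)
blob("vial",lid,162,68,6,.054)
diff=(np.abs(f.astype(int)-tab).max(2)>22).astype(np.uint8)
lowS=((S<24)|(V<100)).astype(np.uint8)
blob("marker",lowS,165,198,26,.010)
blob("slide",lowS,721,85,17,.015)
blob("forc",(V<140).astype(np.uint8),739,190,26,.006)
blob("grip",(V<60).astype(np.uint8),500,182,22,.113)
print(cast(c,[P(*q) for q in((370,45),(585,27),(606,165),(384,192))],.088).round(3))
print(cast(c,[P(*q) for q in((384,121),(588,97))],.072).round(3))
print("beaker", cast(c,[[276*.8,196*.8]],.1).round(3))
```

```text
table [128. 139. 141.] [ 27  19 135]
big 522 mean [541.8 198.7] rect [540.9 199.1] [69.8 72.3] axis -126.7
m 256 mean [528.5 407.8] rect [528.8 407.4] [48.8 50.1] axis 170.3
s 156 mean [404.1 396.9] rect [404.1 397.3] [38.1 37.4] axis -160.2
vial 35 mean [567.2 280.9] rect [566.6 280.7] [18.  14.6] axis 176.5
marker 1599 mean [412.7 270. ] rect [427.6 280.5] [137.9 150.7] axis 116.6
slide 870 mean [ 549.2 -298.5] rect [ 555.3 -303. ] [ 99.7 103. ] axis -126.7
forc 478 mean [ 433.7 -314.4] rect [ 432.  -317.8] [ 91.9 142.6] axis 162.0
grip 80 mean [442.3 -62.2] rect [442.7 -62.4] [ 7.8 93.9] axis -82.7
[[ 0.579  0.063  0.088]
 [ 0.599 -0.153  0.088]
 [ 0.46  -0.17   0.088]
 [ 0.433  0.048  0.088]]
[[ 0.505  0.049  0.072]
 [ 0.53  -0.157  0.072]]
beaker [[0.675 0.304 0.1  ]]
```

Run:
```python
from h import *
from plant import cams
c=cams.capture("top"); f=c["frame"]; s=cams.capture("scene")
def P(x,y): return np.array([x/2.85+175,y/2.85+175])
def Q(x,y): return np.array([x/2.66+170,y/2.66+170])
bg=cv2.medianBlur(f,41).astype(int); d=np.abs(f.astype(int)-bg).max(2)
for n,box,z,th in(("marker",(95,185,236,210),.010,9),("slide",(672,50,772,120),.018,9),("forceps",(722,122,756,256),.006,9)):
    (x0,y0),(x1,y1)=P(*box[:2]).astype(int),P(*box[2:]).astype(int)
    m=np.zeros(d.shape,np.uint8); m[y0:y1,x0:x1]=d[y0:y1,x0:x1]>th
    w=cast(c,np.argwhere(m)[:,::-1],z)[:,:2]*1000
    vt=np.linalg.svd(w-w.mean(0),full_matrices=False)[2]
    rc=cv2.minAreaRect(w.astype(np.float32))
    print(n,len(w),w.mean(0).round(1),np.degrees(np.arctan2(vt[0,1],vt[0,0])).round(1),np.round(rc[0],1),np.round(rc[1],1),round(rc[2],1))
print("slide", cast(c,[P(*q) for q in((690,60),(762,80),(752,110),(681,89))],.02).round(3).tolist())
print("forc", cast(c,[P(739,128),P(741,250)],.005).round(3).tolist())
print("mark", cast(c,[P(100,196),P(230,199)],.01).round(3).tolist())
# cross-checks in the scene camera
print("scene vial lid", cast(s,[Q(190,198)],.054).round(3), "jar lid",cast(s,[Q(74,268)],.057).round(3),"grip",cast(s,[Q(513,137),Q(578,100)],.113).round(3).tolist())
print("scene marker", cast(s,[Q(182,342),Q(318,291)],.01).round(3).tolist(),"forc",cast(s,[Q(679,88),Q(757,134)],.005).round(3).tolist())
```

```text
marker 279 [434.  287.5] -90.1 [434.2 279.4] [ 20.7 142.5] 0.2
slide 393 [ 552.1 -303.4] -106.6 [ 551.9 -303.5] [88.7 42.3] 72.2
forceps 258 [ 441.3 -323. ] 178.0 [ 443.1 -324.3] [ 25.9 128.3] 83.0
slide [[0.578, -0.274, 0.02], [0.557, -0.349, 0.02], [0.525, -0.337, 0.02], [0.547, -0.264, 0.02]]
forc [[0.508, -0.327, 0.005], [0.38, -0.323, 0.005]]
mark [[0.433, 0.344, 0.01], [0.431, 0.209, 0.01]]
scene vial lid [[0.563 0.278 0.054]] jar lid [[0.523 0.404 0.057]] grip [[0.408, 0.004, 0.113], [0.423, -0.089, 0.113]]
scene marker [[0.433, 0.344, 0.01], [0.423, 0.213, 0.01]] forc [[0.496, -0.323, 0.005], [0.378, -0.326, 0.005]]
```

Emit:
send_rows(
  rows=[
    [1,0.07,0.135,0,0,0,0.045],
    [1,0.14,0.27,0,0,0,0.09],
    [1,0.21,0.405,0,0,0,0.135],
    [1,0.28,0.54,0,0,0,0.18],
    [1,0.345,0.675,0,0,0,0.226],
  ],
)

```text
t: 0.88
tool_pos: [0.3056, -0.3307, 0.258]
eef_rot: [179.9, -0.0, 56.4]
contact_force: [0.8, -1.3, 0.6]
finger_gap: 0.0881
grip_force: 0.0
```

Emit:
send_rows(
  rows=[
    [1,0.07,0.135,0,0,0,0.045],
    [1,0.14,0.27,0,0,0,0.09],
    [1,0.21,0.405,0,0,0,0.135],
    [1,0.28,0.54,0,0,0,0.18],
    [1,0.345,0.673,-0.15,0,0,0.226],
  ],
)

```text
t: 1.5
tool_pos: [0.4398, -0.0746, 0.2149]
eef_rot: [179.5, 0.1, 97.1]
contact_force: [0.9, -0.6, -0.1]
finger_gap: 0.088
grip_force: 0.0
```

Emit:
send_rows(
  rows=[
    [1,0,0,0,0,0,0],
    [1,0,0,0,0,0,0],
    [1,0,0,0,0,0,0],
  ],
)

```text
t: 1.88
tool_pos: [0.4357, -0.0786, 0.2139]
eef_rot: [180.0, 0.1, 96.6]
contact_force: [0.5, -0.6, -0.1]
finger_gap: 0.0883
grip_force: 0.0
```

Emit:
send_rows(
  rows=[
    [1,0.0175,0.04,-0.1,0,0,0.001],
    [1,0.0175,0.04,-0.2,0,0,0.001],
    [1,0.0175,0.04,-0.25,0,0,0.001],
    [1,0.0175,0.04,-0.25,0,0,0.001],
  ],
)

```text
t: 2.38
tool_pos: [0.4424, -0.0622, 0.1129]
eef_rot: [-179.9, 0.1, 96.9]
contact_force: [0.7, -0.2, -0.2]
finger_gap: 0.0883
grip_force: 0.0
```

Emit:
send_rows(
  rows=[
    [0.3,0,0,0,0,0,0],
    [0.3,0,0,0,0,0,0],
    [0.3,0,0,0,0,0,0],
    [0.3,0,0,0,0,0,0],
  ],
)

```text
t: 2.88
tool_pos: [0.4431, -0.0611, 0.1136]
eef_rot: [180.0, 0.0, 97.0]
contact_force: [0.5, -0.5, -0.4]
finger_gap: 0.05
grip_force: 0.0
```

Run:
```python
from h import *
from plant import cams
a=cams.capture("top")["frame"]; b=cams.capture("scene")["frame"]
crop(cv2.convertScaleAbs(a,alpha=1.5),290,150,400,270,4,"a1.png");crop(b,300,160,440,280,4,"b1.png")
cv2.imwrite("pics/ab1.png",np.hstack([cv2.imread("pics/a1.png")[:480,:400],cv2.imread("pics/b1.png")[:480,:400]]))
```

```text
(no output)
```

View pics/ab1.png

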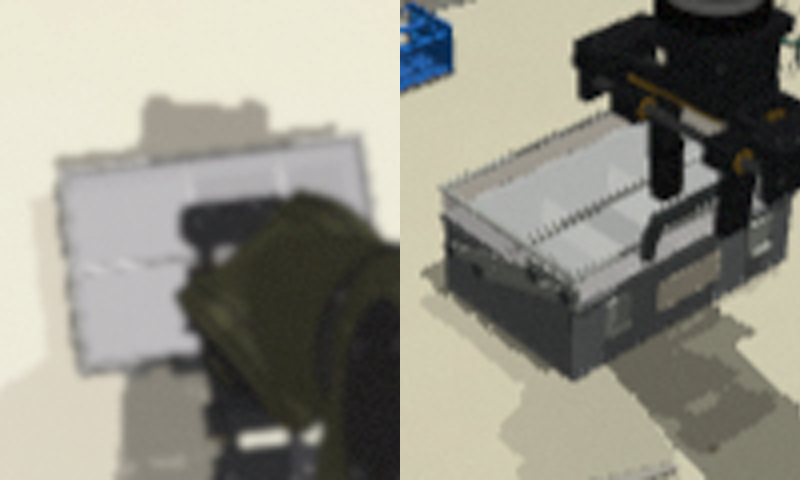

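The fingers straddle the grip bar: in the right half, the bar at (690,215) lies between the fingers at (665,150) and (738,205). Closing now.

Emit:
send_rows(
  rows=[
    [0,0,0,0,0,0,0],
    [0,0,0,0,0,0,0],
    [0,0,0,0,0,0,0],
    [0,0,0,0,0,0,0],
    [0,0,0,0,0,0,0],
  ],
)

```text
t: 3.6
tool_pos: [0.4392, -0.0615, 0.113]
eef_rot: [-179.6, 0.1, 97.0]
contact_force: [-6.6, 0.3, 4.0]
finger_gap: 0.0095
grip_force: 30.0
```

Run:
```python
import numpy as np
y=np.radians(6.8)
q=np.linspace(0,2.22,31); dx=95*(np.cos(.314)-np.cos(.314+q)); dz=95*(np.sin(.314+q)-np.sin(.314))
P=np.c_[dx*np.cos(y),dx*np.sin(y),dz]/400
for k in range(0,30,5):
    print(q[k].round(2),[r.round(4).tolist() for r in P[k+1:k+6]-P[k]])
```

```text
0.0 [[0.006, 0.0007, 0.0165], [0.0132, 0.0016, 0.0325], [0.0215, 0.0026, 0.0479], [0.031, 0.0037, 0.0627], [0.0415, 0.005, 0.0767]]
0.37 [[0.0115, 0.0014, 0.0132], [0.024, 0.0029, 0.0255], [0.0373, 0.0044, 0.0368], [0.0514, 0.0061, 0.0472], [0.0663, 0.0079, 0.0564]]
0.74 [[0.0155, 0.0018, 0.0081], [0.0315, 0.0038, 0.015], [0.048, 0.0057, 0.0208], [0.0649, 0.0077, 0.0253], [0.082, 0.0098, 0.0285]]
1.11 [[0.0173, 0.0021, 0.0019], [0.0348, 0.0041, 0.0026], [0.0522, 0.0062, 0.0019], [0.0696, 0.0083, -0.0001], [0.0867, 0.0103, -0.0033]]
1.48 [[0.0169, 0.002, -0.0045], [0.0333, 0.004, -0.0103], [0.0494, 0.0059, -0.0173], [0.0648, 0.0077, -0.0254], [0.0796, 0.0095, -0.0347]]
1.85 [[0.0141, 0.0017, -0.0104], [0.0274, 0.0033, -0.0217], [0.0398, 0.0047, -0.0341], [0.0513, 0.0061, -0.0473], [0.0618, 0.0074, -0.0613]]
```

Emit:
send_rows(
  rows=[
    [0,-0.001,0.0007,0.0165,0,0,0],
    [0,0.0055,0.0016,0.0325,0,0,0],
    [0,0.0135,0.0026,0.048,0,0,0],
    [0,0.023,0.0037,0.0627,0,0,0],
    [0,0.0335,0.005,0.0767,0,0,0],
  ],
)

```text
t: 4.22
tool_pos: [0.4561, -0.0592, 0.1444]
eef_rot: [-180.0, 0.0, 97.0]
contact_force: [-3.5, -2.0, -2.1]
finger_gap: 0.0099
grip_force: 29.9
```

Emit:
send_rows(
  rows=[
    [0,0.0115,0.0014,0.0132,0,0,0],
    [0,0.024,0.0029,0.0255,0,0,0],
    [0,0.0373,0.0044,0.0368,0,0,0],
    [0,0.0514,0.0061,0.0472,0,0,0],
    [0,0.0663,0.0079,0.0564,0,0,0],
  ],
)

```text
t: 4.85
tool_pos: [0.4833, -0.0557, 0.167]
eef_rot: [180.0, 0.0, 97.0]
contact_force: [-3.8, -2.3, 3.0]
finger_gap: 0.0098
grip_force: 30.0
```

Emit:
send_rows(
  rows=[
    [0,0.0155,0.0018,0.0081,0,0,0],
    [0,0.0315,0.0038,0.015,0,0,0],
    [0,0.048,0.0057,0.0208,0,0,0],
    [0,0.0649,0.0077,0.0253,0,0,0],
    [0,0.082,0.0098,0.0285,0,0,0],
  ],
)

```text
t: 5.48
tool_pos: [0.5169, -0.0514, 0.178]
eef_rot: [179.9, -0.0, 97.0]
contact_force: [-1.2, 0.4, -0.4]
finger_gap: 0.0101
grip_force: 29.9
```

Emit:
send_rows(
  rows=[
    [0,0.0173,0.0021,0.0019,0,0,0],
    [0,0.0348,0.0041,0.0026,0,0,0],
    [0,0.0522,0.0062,0.0019,0,0,0],
    [0,0.0696,0.0083,0,0,0,0],
    [0,0.0867,0.0103,-0.0033,0,0,0],
  ],
)

```text
t: 6.1
tool_pos: [0.5506, -0.0472, 0.1762]
eef_rot: [-180.0, -0.0, 97.0]
contact_force: [-0.8, 2.1, -3.1]
finger_gap: 0.0096
grip_force: 29.9
```

Emit:
send_rows(
  rows=[
    [0,0.0169,0.002,-0.0045,0,0,0],
    [0,0.0333,0.004,-0.0103,0,0,0],
    [0,0.0494,0.0059,-0.0173,0,0,0],
    [0,0.0648,0.0077,-0.0254,0,0,0],
    [0,0.0796,0.0095,-0.0347,0,0,0],
  ],
)

```text
t: 6.72
tool_pos: [0.5821, -0.0433, 0.1622]
eef_rot: [-180.0, -0.1, 97.0]
contact_force: [-0.9, 5.2, -5.5]
finger_gap: 0.0102
grip_force: 29.8
```

Emit:
send_rows(
  rows=[
    [0,0.0141,0.0017,-0.0104,0,0,0],
    [0,0.0274,0.0033,-0.0217,0,0,0],
    [0,0.0398,0.0047,-0.0341,0,0,0],
    [0,0.0513,0.0061,-0.0473,0,0,0],
    [0,0.0618,0.0074,-0.0613,0,0,0],
  ],
)

```text
t: 7.35
tool_pos: [0.6062, -0.0402, 0.1377]
eef_rot: [-179.9, -0.1, 97.0]
contact_force: [-13.8, 4.1, 25.5]
finger_gap: 0.0098
grip_force: 30.3
```

Emit:
send_rows(
  rows=[
    [0,0,0,0,0,0,0],
    [0,0,0,0,0,0,0],
  ],
)

```text
t: 7.6
tool_pos: [0.606, -0.0402, 0.1383]
eef_rot: [-179.9, -0.0, 97.0]
contact_force: [-4.6, 4.8, 0.6]
finger_gap: 0.0098
grip_force: 29.9
```

Emit:
send_rows(
  rows=[
    [0.4,0,0,0,0,0,0],
    [0.4,0,0,0,0,0,0],
    [0.4,0,0,0,0,0,0],
    [0.4,0,0,0.05,0,0,0],
    [0.4,0,0,0.15,0,0,0],
  ],
)

```text
t: 8.22
tool_pos: [0.606, -0.0418, 0.1976]
eef_rot: [-179.8, 0.0, 97.0]
contact_force: [0.4, 0.3, -0.0]
finger_gap: 0.0353
grip_force: 0.0
```

Emit:
send_rows(
  rows=[
    [0.7,0,0,0.15,0,0,0],
    [1,-0.03,0.14,0.15,0,0,-0.01],
    [1,-0.06,0.28,0.15,0,0,-0.02],
    [1,-0.09,0.42,0.15,0,0,-0.03],
    [1,-0.12,0.56,0.15,0,0,-0.04],
  ],
)

```text
t: 8.85
tool_pos: [0.5589, 0.1842, 0.2585]
eef_rot: [179.9, 0.0, 89.7]
contact_force: [0.7, 0.2, -1.1]
finger_gap: 0.0831
grip_force: 0.0
```

Emit:
send_rows(
  rows=[
    [1,-0.01,0.14,0,0,0,0],
    [1,-0.03,0.28,0,0,0,0],
    [1,-0.07,0.42,0,0,0,0],
    [1,-0.07,0.55,0,0,0,0],
    [1,-0.07,0.55,0,0,0,0],
  ],
)

```text
t: 9.48
tool_pos: [0.5285, 0.4087, 0.2583]
eef_rot: [-180.0, -0.3, 90.2]
contact_force: [-0.7, -0.9, 0.1]
finger_gap: 0.0882
grip_force: 0.0
```

Run:
```python
from h import *
from plant import cams,robot
a=cams.capture("top")["frame"]; b=cams.capture("scene")["frame"]
crop(cv2.convertScaleAbs(a,alpha=1.5),290,150,400,270,4,"a1.png");crop(b,300,160,440,280,4,"b1.png")
cv2.imwrite("pics/ab2.png",np.hstack([cv2.imread("pics/a1.png")[:480,:400],cv2.imread("pics/b1.png")[:480,:400]]))
o=robot.observe();print(o["tool_pos"],o["eef_rot"],o["qpos"].round())
```

```text
[0.53110935 0.40262936 0.25791735] [1.79967279e+02 6.70335058e-02 8.98173575e+01] [-28.  44. -27.  81.  21.  59. -59.]
```

View pics/ab2.png

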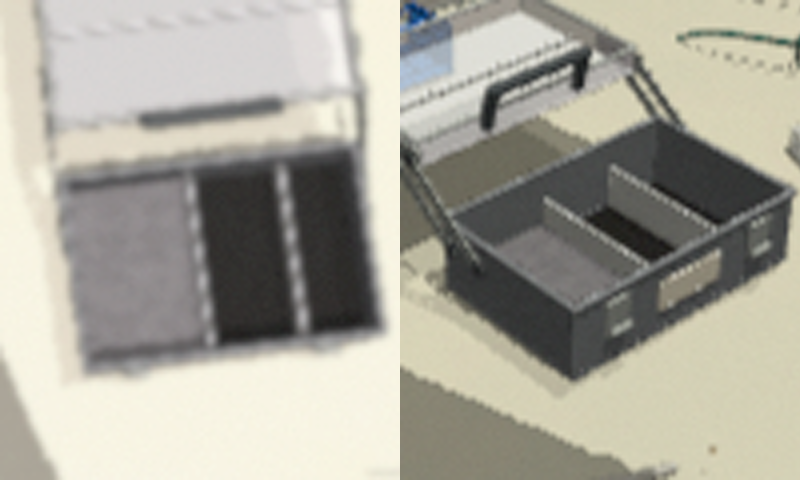

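Tray rests open. Rim corners in the left half: (62,182), (352,150), (384,328), (88,372). Divider tops: (190,178)–(210,345) and (283,165)–(302,330). The arms pivot at the rear outer sides.

Emit:
send_rows(
  rows=[
    [1,-0.0065,0.0125,-0.14,0,0,0.001],
    [1,-0.0065,0.0125,-0.28,0,0,0.001],
    [1,-0.0065,0.0125,-0.4,0,0,0.001],
    [1,-0.0065,0.0125,-0.47,0,0,0.001],
    [1,-0.0065,0.0125,-0.498,0,0,0.001],
  ],
)

```text
t: 10.2
tool_pos: [0.5288, 0.4049, 0.0573]
eef_rot: [-179.9, 0.2, 89.8]
contact_force: [0.7, 0.7, 0.4]
finger_gap: 0.0882
grip_force: 0.0
```

Emit:
send_rows(
  rows=[
    [0.75,0,0,0,0,0,0],
    [0.6,0,0,0,0,0,0],
    [0.5,0,0,0,0,0,0],
    [0.4,0,0,0,0,0,0],
    [0.4,0,0,0,0,0,0],
  ],
)

```text
t: 10.82
tool_pos: [0.5286, 0.4084, 0.06]
eef_rot: [179.9, -0.0, 90.0]
contact_force: [0.2, 0.1, 6.3]
finger_gap: 0.0518
grip_force: 30.0
```

Run:
```python
from h import *
from plant import cams,robot
c=cams.capture("top"); P=lambda L:[(x/4+290,y/4+150) for x,y in L]
r=cast(c,P([(62,182),(352,150),(384,328),(88,372)]),.064)
print(r.round(4).tolist(), r.mean(0)); 
print(cast(c,P([(190,178),(210,345),(283,165),(302,330)]),.04).round(4).tolist())
print(cast(c,P([(140,120),(282,103)]),.138).round(4).tolist())
o=robot.observe();print(o["tool_pos"],o["eef_rot"],o["finger_gap"],o["grip_force"])
```

```text
[[0.5701, 0.0613, 0.064], [0.5947, -0.15, 0.064], [0.4649, -0.1698, 0.064], [0.4329, 0.0418, 0.064]] [ 0.5156663  -0.05414161  0.064     ]
[[0.5779, -0.033, 0.04], [0.4544, -0.0468, 0.04], [0.588, -0.1022, 0.04], [0.4655, -0.114, 0.04]]
[[0.6002, 0.0068, 0.138], [0.6126, -0.0909, 0.138]]
[0.5286336  0.40837445 0.05998182] [ 1.79932871e+02 -4.43604426e-02  8.99805156e+01] 0.05224252612277289 30.00092903672339
```

Emit:
send_rows(
  rows=[
    [0.4,0,0,0.05,0,0,0],
    [0.4,0,0,0.15,0,0,0],
    [0.4,0,0,0.25,0,0,0],
    [0.4,0,0,0.33,0,0,0],
    [0.4,0,0,0.37,0,0,0],
  ],
)

```text
t: 11.5
tool_pos: [0.5287, 0.4086, 0.2097]
eef_rot: [179.9, -0.1, 90.0]
contact_force: [-0.3, -0.2, -1.5]
finger_gap: 0.0524
grip_force: 30.0
```

Emit:
send_rows(
  rows=[
    [0.4,-0.004,-0.08,0,0,0,-0.046],
    [0.4,-0.009,-0.2,0,0,0,-0.092],
    [0.4,-0.013,-0.33,0,0,0,-0.138],
    [0.4,-0.018,-0.47,0,0,0,-0.184],
    [0.4,-0.022,-0.6,0,0,0,-0.23],
  ],
)

```text
t: 12.12
tool_pos: [0.5188, 0.1658, 0.2068]
eef_rot: [-180.0, 0.1, 48.3]
contact_force: [0.4, 0.7, -0.9]
finger_gap: 0.0521
grip_force: 30.0
```

Emit:
send_rows(
  rows=[
    [0.4,-0.004,-0.14,0,0,0,-0.046],
    [0.4,-0.009,-0.28,0,0,0,-0.092],
    [0.4,-0.013,-0.41,0,0,0,-0.138],
    [0.4,-0.018,-0.52,0,0,0,-0.184],
    [0.4,-0.022,-0.605,0,0,0,-0.23],
  ],
)

```text
t: 12.75
tool_pos: [0.5099, -0.0763, 0.2068]
eef_rot: [180.0, 0.1, 6.8]
contact_force: [1.0, 0.1, -1.3]
finger_gap: 0.0526
grip_force: 30.0
```

Emit:
send_rows(
  rows=[
    [0.4,0,0,0,0,0,0],
    [0.4,0,0,0,0,0,0],
  ],
)

```text
t: 13.0
tool_pos: [0.5106, -0.073, 0.2069]
eef_rot: [-179.9, 0.0, 7.3]
contact_force: [-0.2, -0.7, -1.0]
finger_gap: 0.0523
grip_force: 30.0
```

Emit:
send_rows(
  rows=[
    [0.4,0,-0.004,-0.08,0,0,0],
    [0.4,0,-0.004,-0.17,0,0,0],
    [0.4,0,-0.004,-0.25,0,0,0],
    [0.4,0,-0.004,-0.31,0,0,0],
    [0.4,0,-0.004,-0.345,0,0,0],
  ],
)

```text
t: 13.62
tool_pos: [0.5105, -0.0736, 0.0678]
eef_rot: [-179.9, 0.1, 7.4]
contact_force: [-0.9, -0.5, -0.7]
finger_gap: 0.0522
grip_force: 30.0
```

Emit:
send_rows(
  rows=[
    [0.4,0,0,0,0,0,0],
    [0.4,0,0,-0.005,0,0,0],
    [0.4,0,0,-0.01,0,0,0],
    [0.4,0,0,-0.01,0,0,0],
  ],
)

```text
t: 14.12
tool_pos: [0.5109, -0.0757, 0.0654]
eef_rot: [180.0, -0.0, 7.2]
contact_force: [0.1, -0.3, -1.4]
finger_gap: 0.0522
grip_force: 30.0
```

Emit:
send_rows(
  rows=[
    [0.4,0,0,-0.003,0,0,0],
    [0.4,0,0,-0.006,0,0,0],
    [0.4,0,0,-0.006,0,0,0],
    [0.4,0,0,-0.006,0,0,0],
  ],
)

```text
t: 14.62
tool_pos: [0.5108, -0.0757, 0.0629]
eef_rot: [180.0, -0.0, 7.2]
contact_force: [-0.6, 0.0, 4.9]
finger_gap: 0.0522
grip_force: 30.0
```

Run:
```python
from h import *
from plant import cams,robot
b=cams.capture("scene")["frame"]
crop(b,300,150,440,280,4,"b3.png")
o=robot.observe();print(o["tool_pos"],o["contact_force"])
```

```text
[ 0.51076201 -0.07563835  0.06291183] [-0.39604884  1.19568032  4.90525491]
```

View pics/b3.png

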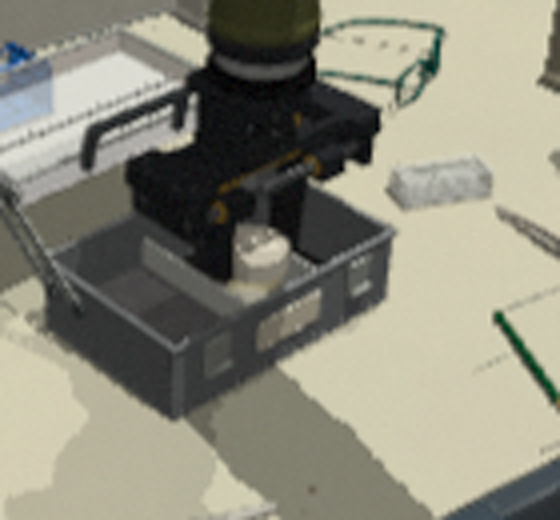

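The jar stands on the middle bay's floor: its lid is at (262,250), between the dividers, and a contact force of 5 N shows.

Emit:
send_rows(
  rows=[
    [0.72,0,0,0,0,0,0],
    [0.72,0,0,0,0,0,0],
    [0.72,0,0,0.03,0,0,0],
    [0.72,0,0,0.13,0,0,0],
    [0.72,0,0,0.25,0,0,0],
  ],
)

```text
t: 15.3
tool_pos: [0.5101, -0.0756, 0.1637]
eef_rot: [-180.0, 0.1, 7.2]
contact_force: [0.4, -0.3, -0.2]
finger_gap: 0.0638
grip_force: 0.0
```

Emit:
send_rows(
  rows=[
    [0.8,0.01,-0.05,0.09,0,0,0.05],
    [0.8,0.03,-0.17,0.15,0,0,0.1],
    [0.8,0.05,-0.3,0.15,0,0,0.15],
    [0.8,0.07,-0.43,0.15,0,0,0.2],
    [0.8,0.1,-0.53,0.15,0,0,0.25],
  ],
)

```text
t: 15.92
tool_pos: [0.5498, -0.2907, 0.2234]
eef_rot: [180.0, 0.1, 52.3]
contact_force: [0.7, 0.5, -0.6]
finger_gap: 0.0708
grip_force: 0.0
```

Emit:
send_rows(
  rows=[
    [0.8,0.0025,-0.043,0,0,0,0.05],
    [0.8,0.0025,-0.043,0,0,0,0.1],
    [0.8,0.0025,-0.043,0,0,0,0.118],
    [0.8,0.0025,-0.043,0,0,0,0.118],
  ],
)

```text
t: 16.42
tool_pos: [0.5513, -0.3051, 0.223]
eef_rot: [180.0, 0.0, 73.4]
contact_force: [-0.0, -0.2, 0.0]
finger_gap: 0.0706
grip_force: 0.0
```

Run:
```python
from h import *
from plant import cams,robot
c=cams.capture("scene");b=c["frame"]
crop(b,310,170,470,260,5,"b4.png")
o=robot.observe();print(o["tool_pos"],o["eef_rot"])
```

```text
[ 0.55135584 -0.30495567  0.2230036 ] [1.79996305e+02 2.13834247e-02 7.33408791e+01]
```

View pics/b4.png

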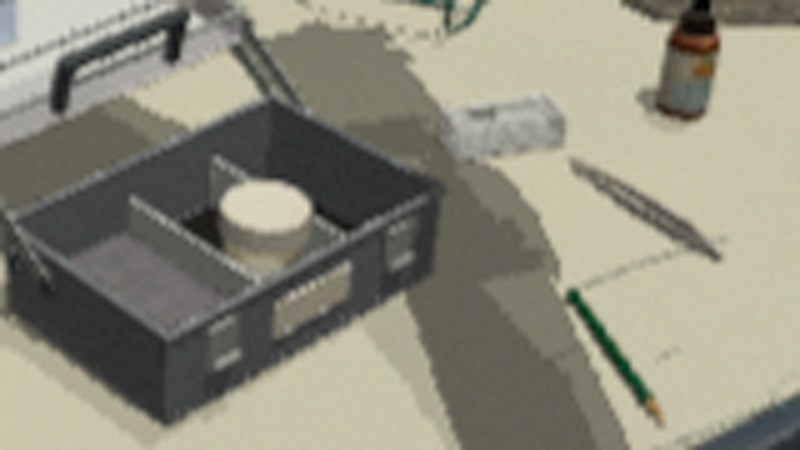

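The jar stands upright in the middle bay at (265,220), and the slide box at (505,125) is free.

Emit:
send_rows(
  rows=[
    [0.8,0.001,0,-0.13,0,0,0],
    [0.8,0.001,0,-0.27,0,0,0],
    [0.8,0.001,0,-0.4,0,0,0],
    [0.8,0.001,0,-0.47,0,0,0],
    [0.8,0.001,0,-0.502,0,0,0],
  ],
)

```text
t: 17.1
tool_pos: [0.5512, -0.3044, 0.0203]
eef_rot: [-179.9, 0.0, 73.4]
contact_force: [-0.4, -0.3, -0.6]
finger_gap: 0.0706
grip_force: 0.0
```

Emit:
send_rows(
  rows=[
    [0.6,0,0,0,0,0,0],
    [0.45,0,0,0,0,0,0],
    [0.3,0,0,0,0,0,0],
    [0.2,0,0,0,0,0,0],
    [0.2,0,0,0,0,0,0],
  ],
)

```text
t: 17.73
tool_pos: [0.5524, -0.305, 0.0225]
eef_rot: [179.9, 0.0, 73.4]
contact_force: [-0.6, 0.3, 5.3]
finger_gap: 0.0321
grip_force: 30.0
```

Emit:
send_rows(
  rows=[
    [0.2,0,0,0.05,0,0,0],
    [0.2,0,0,0.15,0,0,0],
    [0.2,0,0,0.28,0,0,0],
    [0.2,0,0,0.38,0,0,0],
    [0.2,0,0,0.445,0,0,0],
  ],
)

```text
t: 18.35
tool_pos: [0.5526, -0.3049, 0.2033]
eef_rot: [179.8, 0.0, 73.4]
contact_force: [1.3, 0.6, -1.3]
finger_gap: 0.0321
grip_force: 30.0
```

Emit:
send_rows(
  rows=[
    [0.2,-0.02,0.06,0,0,0,-0.046],
    [0.2,-0.04,0.15,0,0,0,-0.092],
    [0.2,-0.06,0.25,0,0,0,-0.138],
    [0.2,-0.08,0.36,0,0,0,-0.184],
    [0.2,-0.1,0.47,0,0,0,-0.23],
  ],
)

```text
t: 18.98
tool_pos: [0.5117, -0.1152, 0.2009]
eef_rot: [180.0, -0.1, 31.7]
contact_force: [0.1, 0.9, -0.3]
finger_gap: 0.0324
grip_force: 30.0
```

Emit:
send_rows(
  rows=[
    [0.2,-0.02,0.1,0,0,0,-0.046],
    [0.2,-0.03,0.19,0,0,0,-0.092],
    [0.2,-0.04,0.26,0,0,0,-0.138],
    [0.2,-0.0415,0.303,0,0,0,-0.138],
    [0.2,-0.0415,0.303,0,0,0,-0.138],
  ],
)

```text
t: 19.6
tool_pos: [0.4954, 0.0062, 0.2006]
eef_rot: [-179.9, -0.1, 7.4]
contact_force: [-0.2, -0.3, -0.5]
finger_gap: 0.0317
grip_force: 30.0
```

Emit:
send_rows(
  rows=[
    [0.2,0,0,0,0,0,0],
    [0.2,0,0,-0.1,0,0,0],
    [0.2,0,0,-0.2,0,0,0],
    [0.2,0,0,-0.25,0,0,0],
    [0.2,0,0,-0.25,0,0,0],
  ],
)

```text
t: 20.23
tool_pos: [0.4946, 0.0031, 0.0987]
eef_rot: [180.0, 0.2, 7.1]
contact_force: [0.2, 0.3, 0.4]
finger_gap: 0.0319
grip_force: 30.0
```

Emit:
send_rows(
  rows=[
    [0.2,0,0,-0.05,0,0,0],
    [0.2,0,0,-0.1,0,0,0],
    [0.2,0,0,-0.13,0,0,0],
    [0.2,0,0,-0.142,0,0,0],
    [0.2,0,0,-0.148,0,0,0],
  ],
)

```text
t: 20.85
tool_pos: [0.4958, 0.0042, 0.0409]
eef_rot: [180.0, -0.0, 7.2]
contact_force: [-0.4, -0.1, -0.4]
finger_gap: 0.032
grip_force: 30.0
```

Emit:
send_rows(
  rows=[
    [0.2,0,0,0,0,0,0],
    [0.2,0,0,-0.002,0,0,0],
    [0.2,0,0,-0.002,0,0,0],
  ],
)

```text
t: 21.22
tool_pos: [0.4956, 0.0044, 0.04]
eef_rot: [180.0, -0.0, 7.2]
contact_force: [-0.2, 0.3, -0.4]
finger_gap: 0.0326
grip_force: 30.0
```

Emit:
send_rows(
  rows=[
    [0.2,0,0,-0.0025,0,0,0],
    [0.2,0,0,-0.0025,0,0,0],
    [0.48,0,0,-0.0025,0,0,0],
    [0.48,0,0,-0.0025,0,0,0],
    [0.48,0,0,-0.0025,0,0,0],
  ],
)

```text
t: 21.85
tool_pos: [0.4954, 0.0044, 0.0387]
eef_rot: [180.0, 0.0, 7.2]
contact_force: [0.1, -0.2, -0.0]
finger_gap: 0.0425
grip_force: 0.0
```

Emit:
send_rows(
  rows=[
    [0.48,0,0,0.03,0,0,0],
    [0.48,0,0,0.1,0,0,0],
    [0.48,0,0,0.22,0,0,0],
    [0.48,0,0,0.36,0,0,0],
    [0.48,0,0,0.48,0,0,0],
  ],
)

```text
t: 22.48
tool_pos: [0.4952, 0.0042, 0.2335]
eef_rot: [180.0, -0.1, 7.2]
contact_force: [1.1, 0.3, -0.2]
finger_gap: 0.0421
grip_force: 0.0
```

Emit:
send_rows(
  rows=[
    [0.48,0.035,0.135,0,0,0,0.025],
    [0.48,0.07,0.27,0,0,0,0.05],
    [0.48,0.105,0.41,0,0,0,0.075],
    [0.48,0.14,0.55,0,0,0,0.099],
    [0.48,0.177,0.685,0,0,0,0.099],
  ],
)

```text
t: 23.1
tool_pos: [0.5662, 0.2799, 0.2316]
eef_rot: [180.0, -0.0, 25.0]
contact_force: [0.5, 0.3, 0.1]
finger_gap: 0.0425
grip_force: 0.0
```

Emit:
send_rows(
  rows=[
    [0.48,0,0,0,0,0,0],
    [0.48,0,0,-0.07,0,0,0],
    [0.48,0,0,-0.15,0,0,0],
    [0.48,0,0,-0.2,0,0,0],
    [0.48,0,0,-0.2,0,0,0],
  ],
)

```text
t: 23.72
tool_pos: [0.5652, 0.2762, 0.1498]
eef_rot: [179.9, 0.2, 24.9]
contact_force: [-0.4, 0.5, -0.1]
finger_gap: 0.0425
grip_force: 0.0
```

Run:
```python
from h import *
from plant import cams,robot
c=cams.capture("scene");b=c["frame"]
crop(b,190,150,440,300,3.2,"b5.png")
o=robot.observe();print(o["tool_pos"],o["eef_rot"])
```

```text
[0.5660339  0.276971   0.15101867] [1.79944637e+02 7.78171113e-02 2.49352765e+01]
```

View pics/b5.png

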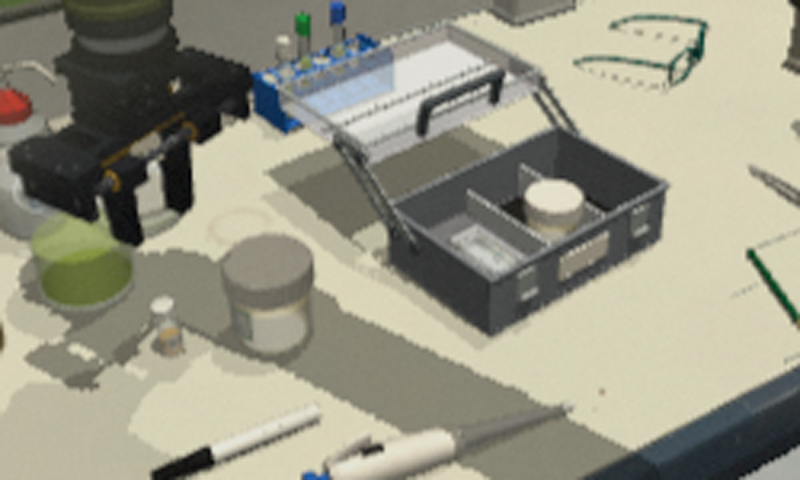

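The slide box lies flat in the left bay at (485,245) and the jar stands at (553,205). The vial cap is at (163,305), clear of the big jar.

Emit:
send_rows(
  rows=[
    [0.48,0,0.008,-0.06,0,0,0],
    [0.48,0,0.008,-0.12,0,0,0],
    [0.48,0,0.008,-0.18,0,0,0],
    [0.48,0,0.008,-0.23,0,0,0],
    [0.48,0,0.008,-0.257,0,0,0],
  ],
)

```text
t: 24.4
tool_pos: [0.5664, 0.2813, 0.0477]
eef_rot: [180.0, -0.0, 25.0]
contact_force: [0.1, -0.9, -0.5]
finger_gap: 0.0424
grip_force: 0.0
```

Run:
```python
from h import *
from plant import cams,robot
c=cams.capture("scene");b=c["frame"]
crop(b,200,170,310,290,4,"b6.png")
o=robot.observe();print(o["tool_pos"],o["eef_rot"],o["contact_force"]); print(proj(c,o["tool_pos"]), proj(c,[.5664,.2807,.054]))
```

```text
[0.56580369 0.28114452 0.04662049] [1.79982783e+02 8.91225106e-02 2.49902131e+01] [-1.17547352  0.96411118 -0.63435684]
[[240.40903766 246.41888792]] [[240.12005382 244.03888352]]
```

View pics/b6.png

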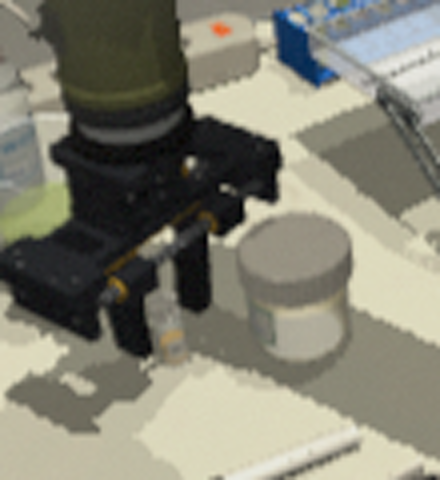

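The vial at (170,325) is between the fingers at (130,320) and (193,275). Closing.

Emit:
send_rows(
  rows=[
    [0.38,0,0,0,0,0,0],
    [0.28,0,0,0,0,0,0],
    [0.2,0,0,0,0,0,0],
    [0.1,0,0,0,0,0,0],
    [0.1,0,0,0,0,0,0],
  ],
)

```text
t: 25.08
tool_pos: [0.5669, 0.2817, 0.0487]
eef_rot: [180.0, -0.1, 25.0]
contact_force: [0.1, -0.7, 5.2]
finger_gap: 0.0174
grip_force: 29.7
```

Emit:
send_rows(
  rows=[
    [0.1,0,0,0.05,0,0,0],
    [0.1,0,0,0.13,0,0,0],
    [0.1,0,0,0.24,0,0,0],
    [0.1,0,0,0.34,0,0,0],
    [0.1,0,0,0.4,0,0,0],
  ],
)

```text
t: 25.7
tool_pos: [0.5667, 0.2821, 0.2113]
eef_rot: [-180.0, -0.2, 25.0]
contact_force: [0.5, 1.5, -0.5]
finger_gap: 0.0178
grip_force: 29.7
```

Emit:
send_rows(
  rows=[
    [0.1,-0.02,-0.08,0,0,0,0.04],
    [0.1,-0.04,-0.18,0,0,0,0.08],
    [0.1,-0.06,-0.3,0,0,0,0.12],
    [0.1,-0.08,-0.42,0,0,0,0.16],
    [0.1,-0.1,-0.54,0,0,0,0.2],
  ],
)

```text
t: 26.32
tool_pos: [0.5258, 0.0642, 0.2089]
eef_rot: [179.9, -0.0, 61.3]
contact_force: [0.6, -0.5, -1.2]
finger_gap: 0.0179
grip_force: 29.7
```

Emit:
send_rows(
  rows=[
    [0.1,-0.02,-0.13,0,0,0,0.04],
    [0.1,-0.04,-0.26,0,0,0,0.08],
    [0.1,-0.064,-0.37,0,0,0,0.12],
    [0.1,-0.064,-0.46,0,0,0,0.16],
    [0.1,-0.064,-0.508,0,0,0,0.2],
  ],
)

```text
t: 26.95
tool_pos: [0.5, -0.1404, 0.2087]
eef_rot: [-180.0, 0.1, 97.0]
contact_force: [-0.3, 0.3, 0.2]
finger_gap: 0.0178
grip_force: 29.7
```

Emit:
send_rows(
  rows=[
    [0.1,0,0,0,0,0,0],
    [0.1,0,0,-0.08,0,0,0],
    [0.1,0,0,-0.18,0,0,0],
    [0.1,0,0,-0.25,0,0,0],
    [0.1,0,0,-0.25,0,0,0],
  ],
)

```text
t: 27.58
tool_pos: [0.4998, -0.1358, 0.1071]
eef_rot: [-179.8, -0.1, 97.0]
contact_force: [-0.2, -0.2, 0.3]
finger_gap: 0.0175
grip_force: 29.7
```

Emit:
send_rows(
  rows=[
    [0.1,0,0,0,0,0,0],
  ],
)

```text
t: 27.7
tool_pos: [0.5015, -0.1366, 0.1092]
eef_rot: [179.9, 0.0, 97.0]
contact_force: [-0.0, -0.3, 0.7]
finger_gap: 0.0175
grip_force: 29.7
```

Emit:
send_rows(
  rows=[
    [0.1,0,0,-0.04,0,0,0],
    [0.1,0,0,-0.08,0,0,0],
    [0.1,0,0,-0.115,0,0,0],
    [0.1,0,0,-0.135,0,0,0],
    [0.1,0,0,-0.138,0,0,0],
  ],
)

```text
t: 28.32
tool_pos: [0.5007, -0.1375, 0.0527]
eef_rot: [-180.0, 0.0, 97.0]
contact_force: [-0.2, 1.3, 0.2]
finger_gap: 0.0176
grip_force: 29.7
```

Emit:
send_rows(
  rows=[
    [0.1,0,0,-0.0025,0,0,0],
    [0.1,0,0,-0.005,0,0,0],
    [0.1,0,0,-0.006,0,0,0],
    [0.1,0,0,-0.006,0,0,0],
  ],
)

```text
t: 28.82
tool_pos: [0.501, -0.1375, 0.0516]
eef_rot: [179.9, 0.0, 97.0]
contact_force: [-1.8, 0.3, 10.4]
finger_gap: 0.0175
grip_force: 29.7
```

Emit:
send_rows(
  rows=[
    [0.1,0,0,0.002,0,0,0],
    [0.32,0,0,0.002,0,0,0],
    [0.32,0,0,0.002,0,0,0],
    [0.32,0,0,0.002,0,0,0],
    [0.32,0,0,0.02,0,0,0],
  ],
)

```text
t: 29.45
tool_pos: [0.5003, -0.1375, 0.0582]
eef_rot: [-179.9, -0.0, 97.0]
contact_force: [-0.3, -0.2, 0.0]
finger_gap: 0.0281
grip_force: 0.0
```

Emit:
send_rows(
  rows=[
    [0.32,0,0,0.06,0,0,0],
    [0.32,0,0,0.14,0,0,0],
    [0.32,0,0,0.25,0,0,0],
    [0.32,0,0,0.36,0,0,0],
    [0.32,0,0,0.4,0,0,0],
  ],
)

```text
t: 30.08
tool_pos: [0.5016, -0.1376, 0.221]
eef_rot: [179.8, 0.1, 97.0]
contact_force: [0.1, -0.2, -0.6]
finger_gap: 0.0287
grip_force: 0.0
```

Emit:
send_rows(
  rows=[
    [0.4,0.06,0.06,0,0,0,0],
    [0.5,0.12,0.12,0,0,0,0],
    [0.5,0.18,0.18,0,0,0,0],
    [0.5,0.262,0.24,0,0,0,0],
    [0.5,0.262,0.24,0,0,0,0],
  ],
)

```text
t: 30.7
tool_pos: [0.6068, -0.0384, 0.2178]
eef_rot: [179.9, -0.1, 97.2]
contact_force: [-0.2, 0.0, -0.9]
finger_gap: 0.0439
grip_force: 0.0
```

Run:
```python
from h import *
from plant import cams,robot
c=cams.capture("scene");b=c["frame"]
crop(b,300,150,440,280,4,"b7.png")
o=robot.observe();print(o["tool_pos"],o["eef_rot"])
```

```text
[ 0.60530097 -0.04052734  0.21748361] [-1.79924256e+02 -3.29306249e-02  9.71073898e+01]
```

View pics/b7.png

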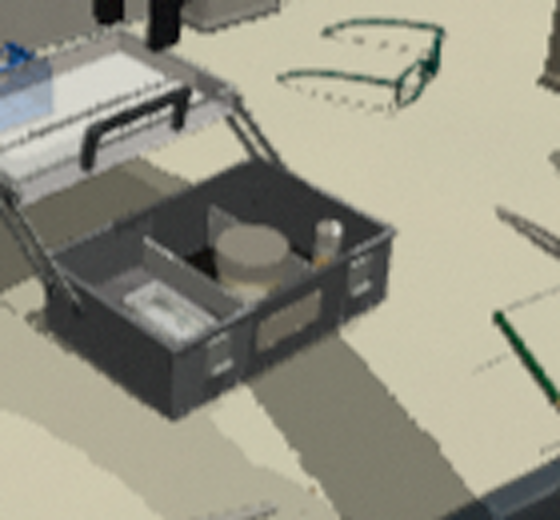

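All three stand or lie as asked: slide box (170,305), jar (252,245), vial (327,240). Now the grip bar.

Emit:
send_rows(
  rows=[
    [0.5,0.0015,0,-0.07,0,0,0],
    [0.5,0.0015,0,-0.14,0,0,0],
    [0.5,0.0015,0,-0.185,0,0,0],
    [0.5,0.0015,0,-0.199,0,0,0],
    [0.5,0.0015,0,-0.199,0,0,0],
  ],
)

```text
t: 31.38
tool_pos: [0.606, -0.0418, 0.139]
eef_rot: [180.0, 0.0, 97.0]
contact_force: [-0.4, -1.2, 0.4]
finger_gap: 0.0447
grip_force: 0.0
```

Emit:
send_rows(
  rows=[
    [0.3,0,0,0,0,0,0],
    [0.2,0,0,0,0,0,0],
    [0,0,0,0,0,0,0],
    [0,0,0,0,0,0,0],
    [0,0,0,0,0,0,0],
  ],
)

```text
t: 32.0
tool_pos: [0.6061, -0.0416, 0.139]
eef_rot: [180.0, 0.0, 97.0]
contact_force: [-1.1, 0.8, 2.4]
finger_gap: 0.0099
grip_force: 29.9
```

Run:
```python
import numpy as np
y=np.radians(7.1)
q=np.linspace(2.22,0,31); dx=95*(np.cos(.314)-np.cos(.314+q)); dz=95*(np.sin(.314+q)-np.sin(.314))
P=np.c_[dx*np.cos(y),dx*np.sin(y),dz]/400
for k in range(0,30,5):
    print(q[k].round(2),[[0]+r.round(4).tolist()+[0,0,0] for r in P[k+1:k+6]-P[k]])
```

```text
2.22 [[0, -0.0105, -0.0013, 0.014, 0, 0, 0], [0, -0.022, -0.0027, 0.0273, 0, 0, 0], [0, -0.0344, -0.0043, 0.0396, 0, 0, 0], [0, -0.0477, -0.0059, 0.051, 0, 0, 0], [0, -0.0617, -0.0077, 0.0613, 0, 0, 0]]
1.85 [[0, -0.0148, -0.0018, 0.0093, 0, 0, 0], [0, -0.0303, -0.0038, 0.0174, 0, 0, 0], [0, -0.0463, -0.0058, 0.0244, 0, 0, 0], [0, -0.0627, -0.0078, 0.0302, 0, 0, 0], [0, -0.0796, -0.0099, 0.0347, 0, 0, 0]]
1.48 [[0, -0.0171, -0.0021, 0.0033, 0, 0, 0], [0, -0.0345, -0.0043, 0.0052, 0, 0, 0], [0, -0.0519, -0.0065, 0.0059, 0, 0, 0], [0, -0.0693, -0.0086, 0.0053, 0, 0, 0], [0, -0.0866, -0.0108, 0.0033, 0, 0, 0]]
1.11 [[0, -0.0171, -0.0021, -0.0032, 0, 0, 0], [0, -0.034, -0.0042, -0.0077, 0, 0, 0], [0, -0.0505, -0.0063, -0.0134, 0, 0, 0], [0, -0.0665, -0.0083, -0.0204, 0, 0, 0], [0, -0.082, -0.0102, -0.0285, 0, 0, 0]]
0.74 [[0, -0.0148, -0.0018, -0.0092, 0, 0, 0], [0, -0.0289, -0.0036, -0.0196, 0, 0, 0], [0, -0.0423, -0.0053, -0.0309, 0, 0, 0], [0, -0.0547, -0.0068, -0.0432, 0, 0, 0], [0, -0.0662, -0.0082, -0.0564, 0, 0, 0]]
0.37 [[0, -0.0105, -0.0013, -0.014, 0, 0, 0], [0, -0.02, -0.0025, -0.0288, 0, 0, 0], [0, -0.0283, -0.0035, -0.0442, 0, 0, 0], [0, -0.0355, -0.0044, -0.0602, 0, 0, 0], [0, -0.0415, -0.0052, -0.0767, 0, 0, 0]]
```

Emit:
send_rows(
  rows=[
    [0,-0.0105,-0.0013,0.014,0,0,0],
    [0,-0.022,-0.0027,0.0273,0,0,0],
    [0,-0.0344,-0.0043,0.0396,0,0,0],
    [0,-0.0477,-0.0059,0.051,0,0,0],
    [0,-0.0617,-0.0077,0.0613,0,0,0],
  ],
)

```text
t: 32.62
tool_pos: [0.581, -0.0448, 0.1637]
eef_rot: [180.0, 0.0, 97.0]
contact_force: [2.1, -1.0, -2.3]
finger_gap: 0.0095
grip_force: 29.9
```

Emit:
send_rows(
  rows=[
    [0,-0.0148,-0.0018,0.0093,0,0,0],
    [0,-0.0303,-0.0038,0.0174,0,0,0],
    [0,-0.0463,-0.0058,0.0244,0,0,0],
    [0,-0.0627,-0.0078,0.0302,0,0,0],
    [0,-0.0796,-0.0099,0.0347,0,0,0],
  ],
)

```text
t: 33.25
tool_pos: [0.549, -0.0489, 0.1774]
eef_rot: [-180.0, 0.0, 97.0]
contact_force: [1.6, -1.0, -0.5]
finger_gap: 0.0103
grip_force: 29.9
```

Emit:
send_rows(
  rows=[
    [0,-0.0171,-0.0021,0.0033,0,0,0],
    [0,-0.0345,-0.0043,0.0052,0,0,0],
    [0,-0.0519,-0.0065,0.0059,0,0,0],
    [0,-0.0693,-0.0086,0.0053,0,0,0],
    [0,-0.0866,-0.0108,0.0033,0,0,0],
  ],
)

```text
t: 33.88
tool_pos: [0.5141, -0.0533, 0.1784]
eef_rot: [-180.0, 0.0, 97.0]
contact_force: [0.8, -2.7, 0.6]
finger_gap: 0.01
grip_force: 29.9
```

Emit:
send_rows(
  rows=[
    [0,-0.0171,-0.0021,-0.0032,0,0,0],
    [0,-0.034,-0.0042,-0.0077,0,0,0],
    [0,-0.0505,-0.0063,-0.0134,0,0,0],
    [0,-0.0665,-0.0083,-0.0204,0,0,0],
    [0,-0.082,-0.0102,-0.0285,0,0,0],
  ],
)

```text
t: 34.5
tool_pos: [0.4814, -0.0574, 0.1667]
eef_rot: [-180.0, 0.0, 97.0]
contact_force: [1.2, -3.5, -3.8]
finger_gap: 0.0098
grip_force: 29.9
```

Emit:
send_rows(
  rows=[
    [0,-0.0148,-0.0018,-0.0092,0,0,0],
    [0,-0.0289,-0.0036,-0.0196,0,0,0],
    [0,-0.0423,-0.0053,-0.0309,0,0,0],
    [0,-0.0547,-0.0068,-0.0432,0,0,0],
    [0,-0.0662,-0.0082,-0.0564,0,0,0],
  ],
)

```text
t: 35.12
tool_pos: [0.4554, -0.0607, 0.1442]
eef_rot: [180.0, 0.0, 97.0]
contact_force: [1.3, -5.8, -4.3]
finger_gap: 0.0099
grip_force: 29.9
```

Emit:
send_rows(
  rows=[
    [0,-0.006,-0.0007,-0.007,0,0,0],
    [0,-0.0105,-0.0013,-0.014,0,0,0],
    [0,-0.0155,-0.0019,-0.021,0,0,0],
    [0,-0.02,-0.0025,-0.0288,0,0,0],
    [0,-0.0245,-0.003,-0.0365,0,0,0],
  ],
)

```text
t: 35.75
tool_pos: [0.4458, -0.0619, 0.1297]
eef_rot: [180.0, 0.0, 97.0]
contact_force: [0.7, -6.0, -3.0]
finger_gap: 0.01
grip_force: 29.9
```

Emit:
send_rows(
  rows=[
    [0,-0.0038,-0.0005,-0.0077,0,0,0],
    [0,-0.0075,-0.0009,-0.0157,0,0,0],
    [0,-0.011,-0.0014,-0.0237,0,0,0],
    [0,-0.0142,-0.0018,-0.032,0,0,0],
    [0,-0.016,-0.002,-0.037,0,0,0],
  ],
)

```text
t: 36.38
tool_pos: [0.4395, -0.0627, 0.1148]
eef_rot: [-180.0, 0.0, 96.9]
contact_force: [1.7, -5.4, -3.8]
finger_gap: 0.0101
grip_force: 29.9
```

Emit:
send_rows(
  rows=[
    [0,0,0,0,0,0,0],
    [0,0,0,0,0,0,0],
  ],
)

```text
t: 36.62
tool_pos: [0.4395, -0.0627, 0.1149]
eef_rot: [-180.0, 0.0, 96.9]
contact_force: [0.2, -6.4, -3.6]
finger_gap: 0.0101
grip_force: 29.9
```

Emit:
send_rows(
  rows=[
    [0,-0.0006,0,-0.0015,0,0,0],
    [0,-0.001,0,-0.003,0,0,0],
    [0,-0.0013,0,-0.0045,0,0,0],
    [0,-0.0016,0,-0.006,0,0,0],
    [0,-0.0016,0,-0.006,0,0,0],
  ],
)

```text
t: 37.25
tool_pos: [0.4392, -0.0628, 0.1136]
eef_rot: [179.9, 0.1, 97.0]
contact_force: [-0.1, -5.9, 10.5]
finger_gap: 0.0096
grip_force: 30.1
```

Emit:
send_rows(
  rows=[
    [0,0,0,0,0,0,0],
  ],
)

```text
t: 37.38
tool_pos: [0.4392, -0.0628, 0.1136]
eef_rot: [179.9, 0.1, 97.0]
contact_force: [0.0, -5.6, 11.2]
finger_gap: 0.0101
grip_force: 30.1
```

Emit:
send_rows(
  rows=[
    [0.4,0,0,0,0,0,0],
    [0.4,0,0,0,0,0,0],
    [0.4,0,0,0.02,0,0,0],
    [0.4,0,0,0.12,0,0,0],
    [0.4,0,0,0.25,0,0,0],
  ],
)

```text
t: 38.0
tool_pos: [0.438, -0.0617, 0.2137]
eef_rot: [-179.9, -0.1, 97.1]
contact_force: [1.1, -1.4, 0.5]
finger_gap: 0.0353
grip_force: 0.0
```

Emit:
send_rows(
  rows=[
    [0.4,0,-0.06,0,0,0,-0.058],
    [0.4,0,-0.14,0,0,0,-0.116],
    [0.4,0,-0.22,0,0,0,-0.174],
    [0.4,0,-0.3,0,0,0,-0.232],
    [0.4,0,-0.38,0,0,0,-0.29],
  ],
)

```text
t: 38.62
tool_pos: [0.4388, -0.2147, 0.2132]
eef_rot: [-180.0, -0.1, 44.5]
contact_force: [0.6, -0.1, 0.1]
finger_gap: 0.035
grip_force: 0.0
```

Emit:
send_rows(
  rows=[
    [0.4,0.007,-0.1,0,0,0,-0.058],
    [0.4,0.007,-0.2,0,0,0,-0.116],
    [0.4,0.007,-0.274,0,0,0,-0.174],
    [0.4,0.007,-0.274,0,0,0,-0.232],
    [0.4,0.007,-0.274,0,0,0,-0.252],
  ],
)

```text
t: 39.25
tool_pos: [0.4417, -0.3236, 0.2129]
eef_rot: [-179.9, -0.0, -0.8]
contact_force: [0.2, -0.6, -0.1]
finger_gap: 0.0354
grip_force: 0.0
```

Emit:
send_rows(
  rows=[
    [0.4,0,0,-0.1,0,0,0],
    [0.4,0,0,-0.2,0,0,0],
    [0.4,0,0,-0.27,0,0,0],
    [0.4,0,0,-0.27,0,0,0],
  ],
)

```text
t: 39.75
tool_pos: [0.4407, -0.3225, 0.1033]
eef_rot: [-179.8, 0.2, -0.5]
contact_force: [-0.3, -0.1, -0.2]
finger_gap: 0.0352
grip_force: 0.0
```

Run:
```python
from h import *
from plant import cams,robot
c=cams.capture("scene");b=c["frame"]; t=cams.capture("top")["frame"]
crop(b,300,150,480,270,4.4,"b8.png")
o=robot.observe();print(o["tool_pos"],o["eef_rot"],o["finger_gap"])
```

```text
[ 0.4420703  -0.32377932  0.10547645] [-1.79985274e+02 -5.61359701e-02 -5.51175880e-01] 0.03561112722530289
```

View pics/b8.png

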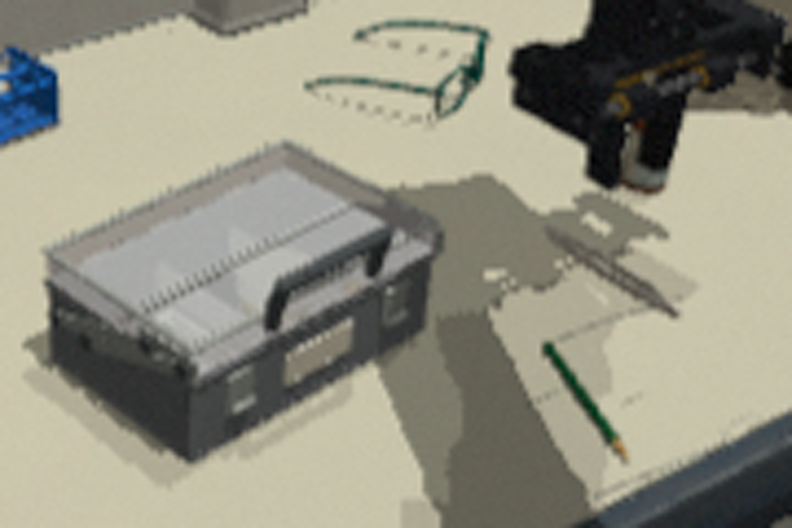

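Tray is down. The forceps at (610,270) lie under the gripper.

Emit:
send_rows(
  rows=[
    [0.4,0,-0.002,-0.06,0,0,0],
    [0.4,0,-0.002,-0.12,0,0,0],
    [0.4,0,-0.002,-0.17,0,0,0],
    [0.4,0,-0.002,-0.2,0,0,0],
    [0.4,0,-0.002,-0.21,0,0,0],
  ],
)

```text
t: 40.48
tool_pos: [0.4421, -0.3249, 0.0212]
eef_rot: [180.0, -0.1, -0.6]
contact_force: [0.2, 0.7, 0.1]
finger_gap: 0.0351
grip_force: 0.0
```

Emit:
send_rows(
  rows=[
    [0.3,0,0,0,0,0,0],
    [0.2,0,0,0,0,0,0],
    [0.1,0,0,0,0,0,0],
    [0,0,0,0,0,0,0],
    [0,0,0,0,0,0,0],
  ],
)

```text
t: 41.1
tool_pos: [0.4419, -0.325, 0.0212]
eef_rot: [180.0, -0.0, -0.6]
contact_force: [-0.5, 1.1, 6.2]
finger_gap: 0.0131
grip_force: 30.0
```

Emit:
send_rows(
  rows=[
    [0,0,0,0.05,0,0,0],
    [0,0,0,0.15,0,0,0],
    [0,0,0,0.28,0,0,0],
    [0,0,0,0.38,0,0,0],
    [0,0,0,0.425,0,0,0],
  ],
)

```text
t: 41.72
tool_pos: [0.4421, -0.3252, 0.1942]
eef_rot: [179.9, -0.2, -0.6]
contact_force: [-0.1, 0.1, 0.1]
finger_gap: 0.0131
grip_force: 30.0
```

Emit:
send_rows(
  rows=[
    [0,0.01,0.06,0,0,0,0.055],
    [0,0.02,0.12,0,0,0,0.11],
    [0,0.03,0.19,0,0,0,0.165],
    [0,0.04,0.26,0,0,0,0.22],
    [0,0.05,0.33,0,0,0,0.275],
  ],
)

```text
t: 42.35
tool_pos: [0.4613, -0.192, 0.1917]
eef_rot: [179.9, 0.0, 49.3]
contact_force: [0.3, -1.0, 0.4]
finger_gap: 0.0131
grip_force: 30.0
```

Emit:
send_rows(
  rows=[
    [0,0.01,0.08,0,0,0,0.055],
    [0,0.02,0.16,0,0,0,0.11],
    [0,0.03,0.24,0,0,0,0.165],
    [0,0.04,0.3,0,0,0,0.22],
    [0,0.0515,0.3375,0,0,0,0.267],
  ],
)

```text
t: 42.98
tool_pos: [0.482, -0.0567, 0.1918]
eef_rot: [180.0, 0.1, 97.4]
contact_force: [0.1, -0.3, -0.3]
finger_gap: 0.0133
grip_force: 30.0
```

Emit:
send_rows(
  rows=[
    [0,0,0,0,0,0,0],
    [0,0,0,0,0,0,0],
  ],
)

```text
t: 43.22
tool_pos: [0.4818, -0.0589, 0.191]
eef_rot: [-180.0, 0.1, 96.8]
contact_force: [0.1, -1.0, 0.2]
finger_gap: 0.013
grip_force: 30.0
```

Emit:
send_rows(
  rows=[
    [0,0.001,0.002,-0.07,0,0,0],
    [0,0.001,0.002,-0.14,0,0,0],
    [0,0.001,0.002,-0.2,0,0,0],
    [0,0.001,0.002,-0.235,0,0,0],
    [0,0.001,0.002,-0.248,0,0,0],
  ],
)

```text
t: 43.85
tool_pos: [0.482, -0.0581, 0.091]
eef_rot: [-179.9, 0.1, 96.9]
contact_force: [-0.5, 0.3, 0.3]
finger_gap: 0.0131
grip_force: 30.0
```

Emit:
send_rows(
  rows=[
    [0,0,0,-0.002,0,0,0],
    [0,0,0,-0.004,0,0,0],
    [0,0,0,-0.006,0,0,0],
    [0,0,0,-0.008,0,0,0],
    [0,0,0,-0.008,0,0,0],
  ],
)

```text
t: 44.48
tool_pos: [0.4826, -0.057, 0.0884]
eef_rot: [180.0, 0.0, 97.0]
contact_force: [-0.4, -0.8, -0.5]
finger_gap: 0.0131
grip_force: 30.0
```

Emit:
send_rows(
  rows=[
    [0,0,0,-0.001,0,0,0],
    [0.24,0,0,-0.001,0,0,0],
    [0.24,0,0,-0.001,0,0,0],
    [0.24,0,0,0.02,0,0,0],
    [0.24,0,0,0.08,0,0,0],
  ],
)

```text
t: 45.1
tool_pos: [0.4819, -0.0569, 0.1204]
eef_rot: [-179.9, -0.0, 97.0]
contact_force: [0.1, -0.1, 0.2]
finger_gap: 0.0211
grip_force: 0.0
```

Emit:
send_rows(
  rows=[
    [0.24,0,0,0.1,0,0,0],
    [0.3,0,0,0.2,0,0,0],
    [0.4,-0.03,0.13,0.2,0,0,-0.01],
    [0.5,-0.06,0.27,0.2,0,0,-0.02],
    [0.5,-0.09,0.42,0.2,0,0,-0.04],
  ],
)

```text
t: 45.72
tool_pos: [0.4463, 0.1121, 0.201]
eef_rot: [180.0, -0.0, 89.6]
contact_force: [1.0, 1.0, 0.4]
finger_gap: 0.0438
grip_force: 0.0
```

Emit:
send_rows(
  rows=[
    [0.5,-0.02,0.14,0,0,0,0],
    [0.5,-0.037,0.28,0,0,0,-0.004],
    [0.5,-0.037,0.418,0,0,0,-0.004],
    [0.5,-0.037,0.418,0,0,0,-0.004],
    [0.5,-0.037,0.418,0,0,0,-0.004],
  ],
)

```text
t: 46.35
tool_pos: [0.4315, 0.2773, 0.2004]
eef_rot: [-180.0, 0.1, 89.1]
contact_force: [0.3, -0.4, 0.2]
finger_gap: 0.0442
grip_force: 0.0
```

Run:
```python
from h import *
from plant import cams,robot
c=cams.capture("scene");b=c["frame"]
crop(b,200,160,420,310,3.6,"b9.png")
o=robot.observe();print(o["tool_pos"],o["eef_rot"],o["finger_gap"])
```

```text
[0.43180909 0.27637239 0.20027077] [-1.79975329e+02  1.17663294e-01  8.89901195e+01] 0.043897884768495134
```

View pics/b9.png

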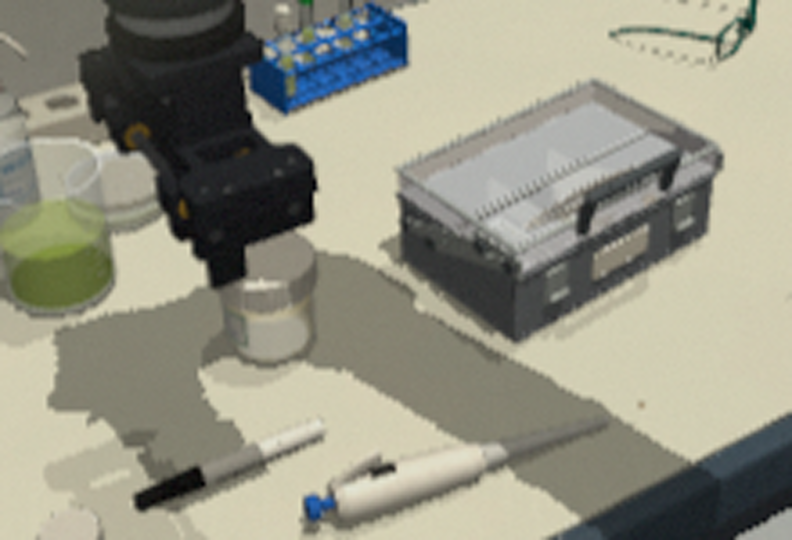

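Forceps lie in the front lane behind the grip bar at (590,195). The marker at (230,465) is below the gripper. Descending.

Emit:
send_rows(
  rows=[
    [0.5,0,0.012,-0.12,0,0,0],
    [0.5,0,0.012,-0.25,0,0,0],
    [0.5,0,0.012,-0.36,0,0,0],
    [0.5,0,0.012,-0.42,0,0,0],
    [0.5,0,0.012,-0.444,0,0,0],
  ],
)

```text
t: 47.02
tool_pos: [0.4317, 0.2809, 0.0217]
eef_rot: [-179.9, 0.2, 89.0]
contact_force: [-0.7, 0.1, -0.7]
finger_gap: 0.0444
grip_force: 0.0
```

Emit:
send_rows(
  rows=[
    [0.4,0,0,0,0,0,0],
    [0.3,0,0,0,0,0,0],
    [0.2,0,0,0,0,0,0],
    [0,0,0,0,0,0,0],
    [0,0,0,0,0,0,0],
  ],
)

```text
t: 47.65
tool_pos: [0.4322, 0.2833, 0.0236]
eef_rot: [179.9, -0.0, 89.1]
contact_force: [0.1, -0.1, 6.7]
finger_gap: 0.0143
grip_force: 30.0
```

Emit:
send_rows(
  rows=[
    [0,0,0,0.05,0,0,0],
    [0,0,0,0.16,0,0,0],
    [0,0,0,0.3,0,0,0],
    [0,0,0,0.41,0,0,0],
    [0,0,0,0.45,0,0,0],
  ],
)

```text
t: 48.28
tool_pos: [0.4325, 0.2836, 0.2052]
eef_rot: [179.8, -0.1, 89.1]
contact_force: [0.6, 0.7, -0.2]
finger_gap: 0.0145
grip_force: 30.0
```

Emit:
send_rows(
  rows=[
    [0,0.03,-0.08,0,0,0,0.01],
    [0,0.07,-0.18,0,0,0,0.02],
    [0,0.11,-0.29,0,0,0,0.03],
    [0,0.15,-0.4,0,0,0,0.044],
    [0,0.19,-0.51,0,0,0,0.044],
  ],
)

```text
t: 48.9
tool_pos: [0.5076, 0.0773, 0.2017]
eef_rot: [-179.9, 0.0, 97.0]
contact_force: [0.6, 0.8, -0.0]
finger_gap: 0.0144
grip_force: 30.0
```

Emit:
send_rows(
  rows=[
    [0,0.04,-0.11,0,0,0,0],
    [0,0.08,-0.21,0,0,0,0],
    [0,0.1125,-0.28,0,0,0,0],
    [0,0.1125,-0.309,0,0,0,0],
    [0,0.1125,-0.309,0,0,0,0],
  ],
)

```text
t: 49.52
tool_pos: [0.5518, -0.0446, 0.2021]
eef_rot: [-179.9, -0.0, 97.0]
contact_force: [0.3, -0.2, 0.3]
finger_gap: 0.0144
grip_force: 30.0
```

Emit:
send_rows(
  rows=[
    [0,0,0,0,0,0,0],
    [0,0,0,0,0,0,0],
  ],
)

```text
t: 49.78
tool_pos: [0.5525, -0.0429, 0.2029]
eef_rot: [180.0, -0.0, 97.1]
contact_force: [-1.0, -0.4, 0.5]
finger_gap: 0.0147
grip_force: 30.0
```

Emit:
send_rows(
  rows=[
    [0,0.001,0,-0.08,0,0,0],
    [0,0.001,0,-0.16,0,0,0],
    [0,0.001,0,-0.22,0,0,0],
    [0,0.001,0,-0.26,0,0,0],
    [0,0.001,0,-0.272,0,0,0],
  ],
)

```text
t: 50.4
tool_pos: [0.5529, -0.044, 0.0933]
eef_rot: [-180.0, -0.0, 97.1]
contact_force: [0.1, 0.6, -0.0]
finger_gap: 0.0149
grip_force: 30.0
```

Emit:
send_rows(
  rows=[
    [0,0,0,-0.002,0,0,0],
    [0,0,0,-0.004,0,0,0],
    [0,0,0,-0.006,0,0,0],
    [0,0,0,-0.006,0,0,0],
  ],
)

```text
t: 50.9
tool_pos: [0.5533, -0.0446, 0.0918]
eef_rot: [180.0, 0.0, 97.0]
contact_force: [0.4, -0.5, 0.2]
finger_gap: 0.0148
grip_force: 30.0
```

Emit:
send_rows(
  rows=[
    [0,0,0,-0.002,0,0,0],
    [0,0,0,-0.0035,0,0,0],
    [0,0,0,-0.0035,0,0,0],
  ],
)

```text
t: 51.28
tool_pos: [0.5533, -0.0445, 0.0905]
eef_rot: [180.0, 0.0, 97.0]
contact_force: [-1.4, 0.7, 3.1]
finger_gap: 0.0145
grip_force: 30.0
```

Emit:
send_rows(
  rows=[
    [0.26,0,0,0,0,0,0],
    [0.26,0,0,0,0,0,0],
    [0.26,0,0,0.02,0,0,0],
    [0.26,0,0,0.08,0,0,0],
    [0.26,0,0,0.18,0,0,0],
  ],
)

```text
t: 51.9
tool_pos: [0.5523, -0.0446, 0.1623]
eef_rot: [-179.9, -0.0, 97.0]
contact_force: [0.7, -0.5, -0.5]
finger_gap: 0.0228
grip_force: 0.0
```

Emit:
send_rows(
  rows=[
    [0.3,0,0,0.1,0,0,0],
    [0.4,0,0,0.2,0,0,0],
    [0.4,-0.05,-0.14,0.2,0,0,0],
    [0.4,-0.1,-0.27,0.2,0,0,0],
    [0.4,-0.15,-0.4,0.2,0,0,0],
  ],
)

```text
t: 52.52
tool_pos: [0.4924, -0.2061, 0.2427]
eef_rot: [180.0, 0.0, 97.0]
contact_force: [1.5, -1.3, 0.3]
finger_gap: 0.035
grip_force: 0.0
```

Emit:
send_rows(
  rows=[
    [0.4,-0.05,-0.14,0,0,0,0],
    [0.4,-0.1,-0.27,0,0,0,0],
    [0.4,-0.1,-0.4,0,0,0,0],
    [0.4,-0.1,-0.4,0,0,0,0],
  ],
)

```text
t: 53.02
tool_pos: [0.4513, -0.3697, 0.2418]
eef_rot: [-180.0, 0.1, 96.5]
contact_force: [0.4, 0.7, -0.2]
finger_gap: 0.035
grip_force: 0.0
```

Run:
```python
from h import *
from plant import cams,robot
b=cams.capture("scene")["frame"]; a=cams.capture("top")["frame"]
crop(cv2.convertScaleAbs(a,alpha=1.5),290,165,400,265,3.6,"a1.png");crop(b,305,160,415,260,3.6,"b1.png")
cv2.imwrite("pics/ab9.png",np.hstack([cv2.imread("pics/a1.png"),cv2.imread("pics/b1.png")]))
o=robot.observe();print(o["tool_pos"],o["contact_force"],o["t"])
```

```text
[ 0.45308146 -0.36414375  0.24228594] [-0.33427536  0.68105236  0.18708381] 53.125
```

View pics/ab9.png

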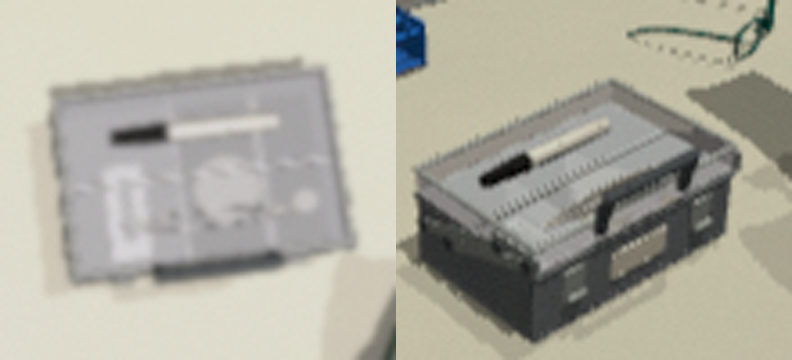

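The marker lies along the back lane (left half, (110,137) to (278,122)) and the forceps along the front lane next to the grip bar. Through the closed tray the slide box (128,215), jar (228,190) and vial (307,200) are all in place. Handing in.

```bash
python3 -c "
from plant import job
print(job.finish_job())"
```

```text
the job is handed in; nothing more can be done
None
```

The case is packed as asked and handed in at about 53 s of the 136 s allowed: jar, slide box and vial are in their bays, the tray is down, the forceps lie in its front lane and the marker in its back lane, no glass tipped, and I never touched the beaker.

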